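# Swap which parts drawer is open

### The job

In the small blue parts cabinet straight ahead on the desk, both top drawers stand partly out: one holds a small blue relay, the other a black heat sink. With the fingertips only, gently push the relay's drawer fully shut, and push the heat sink's drawer out to its stop from the inside of its front panel. Do not grasp or lift anything, leave both parts in their drawers, do not push the heat sink's drawer in or pull the relay's drawer out on the way, and leave the bottle, the beaker and the tape roll where they are.

Things in the scene. Friction and masses are not known exactly. Their poses are not given: they have to be found in the camera images.
- store: small-parts cabinet, blue steel with six pale drawers in two columns of three, 196 deep x 262 wide x 214 high, fixed on the desk. Origin at the centre of its underside, on the desk; x points to its back, so its front faces its own -x (roughly the robot); y to the left column, z up. Only the two top drawers move. (A second cabinet of this kind at the far right of the desk has no part in the job.)
- store_drawer2 (a joint): slide of the left (+y) top drawer: metres it stands out, 0 fully home, 0.12 fully out against its stop (hard stops at both ends, small friction about 0.6 N, no spring; it stays where it is left). Out is along the cabinet's own -x. Overhead, a shelf light 0.53 m above the desk begins at world x = 0.60: lean the tool back towards the robot by 20 to 30 degrees when pushing a drawer home, to keep the wrist clear.
- store_drawer5 (a joint): slide of the right (-y) top drawer: metres it stands out, 0 fully home, 0.12 fully out against its stop (hard stops at both ends, small friction about 0.6 N, no spring; it stays where it is left). Out is along the cabinet's own -x. Overhead, a shelf light 0.53 m above the desk begins at world x = 0.60: lean the tool back towards the robot by 20 to 30 degrees when pushing a drawer home, to keep the wrist clear.
- drawer2_edge (a point): middle of the top edge of the left (+y) top drawer's front panel, on its outer face; moves with the drawer. The panel is 121 wide, 63 high (the edge is 208 above the desk) and 6 thick; outer face at cabinet x = -84 minus the slide value in mm, y = 64.5. A lip handle, 50 wide and 6 thick, sticks out 14 from the face, 38 to 44 below the edge; above it the face is flat. Inside, the open-topped drawer is 117 wide, with its floor 60 below the edge. Axes as the cabinet's.
- drawer5_edge (a point): middle of the top edge of the right (-y) top drawer's front panel, on its outer face; moves with the drawer. The panel is 121 wide, 63 high (the edge is 208 above the desk) and 6 thick; outer face at cabinet x = -84 minus the slide value in mm, y = -64.5. A lip handle, 50 wide and 6 thick, sticks out 14 from the face, 38 to 44 below the edge; above it the face is flat. Inside, the open-topped drawer is 117 wide, with its floor 60 below the edge. Axes as the cabinet's.
- relay_mid (a point): centre of the blue box-shaped relay, 12 x 29 x 16 high, lying loose on the floor of one of the two top drawers (either one), in the outer part of it, away from the cabinet's middle; it rides along with the drawer. Tiny electronic parts lie fixed in the drawers as well and do not matter. Origin half-way up
- heat_sink_mid (a point): centre of the black finned heat sink, 30 x 40 x 19 high, lying loose in the outer part of the other top drawer. Origin half-way up
- dropper_bottle: loose white dropper bottle with a blue cap, 33 across, 101 high, standing on the desk to the left of the open drawers. Origin at the centre of its underside
- beaker: loose clear beaker, 49 across, 60 high, standing on the desk to the right of the open drawers. Origin at the centre of its underside
- tape: loose orange tape roll, 58 across, 12 high, lying on top of the cabinet towards its back. Origin at the centre of its underside

How it is judged:
At the end, for the whole second after the job is handed in: The drawer with the relay is within 6 mm of fully home, the drawer with the heat sink is within 8 mm of its outer stop (slide value over 0.112), both at rest, each part still lying in its own drawer (((y of relay_mid in the frame of store above 0 m and value of joint store_drawer2 below 0.006 m and value of joint store_drawer5 above 0.112 m and y of heat_sink_mid in the frame of store below 0 m) or (y of relay_mid in the frame of store below 0 m and value of joint store_drawer5 below 0.006 m and value of joint store_drawer2 above 0.112 m and y of heat_sink_mid in the frame of store above 0 m)) and velocity of joint store_drawer2 between -0.01 and 0.01 m/s and velocity of joint store_drawer5 between -0.01 and 0.01 m/s and z of relay_mid in the frame of store between 0.145 and 0.185 m and z of heat_sink_mid in the frame of store between 0.145 and 0.185 m); the robot touches nothing.
It fails at once if the heat sink's drawer was pushed in (to less than 45 mm out) ((y of relay_mid in the frame of store above 0 m and value of joint store_drawer5 below 0.045 m) or (y of relay_mid in the frame of store below 0 m and value of joint store_drawer2 below 0.045 m)).
It fails at once if the relay's drawer was pulled out (to more than 108 mm) ((y of relay_mid in the frame of store above 0 m and value of joint store_drawer2 above 0.108 m) or (y of relay_mid in the frame of store below 0 m and value of joint store_drawer5 above 0.108 m)).
It fails at once if the relay or the heat sink was lifted (z of any of relay_mid, heat_sink_mid in the frame of store above 0.185 m).
It fails at once if a drawer was shoved or gripped hard (over 50 N) (contact force between the fingers and store_drawer2 above 50 N or contact force between the fingers and store_drawer5 above 50 N).
It fails at once if the bottle, the beaker or the tape roll was moved more than 20 mm or tipped (distance of any of dropper_bottle, beaker, tape from where it was at the start of the episode above 0.02 m or angle between any of dropper_bottle, beaker, tape's own z axis and vertical above 0.4 rad).
It also fails if it takes over 45 s, if anything falls off the work surface, if the arm or the gripper's body presses on something with over 40 N, if the wrist force passes 120 N, or if a joint passes its speed limit or range.

### The arm

A 6-joint arm with a two-finger parallel gripper is mounted at the origin on a cart in front of the work surface, level with it; the furniture and walls round the work are solid. World frame = base frame: x ahead of the robot, y to its left, z up, the work surface at z = 0. Lengths are in m, angles in rad, forces in N, time in s.
With the tool pointing down it reaches from about 0.3 to 0.875 m from the base axis. Payload 6.4 kg.
Tool frame: the origin (TCP) lies midway between the tips of the shut fingers; the grasp point (between the pads) lies 19 mm behind it; z points along the fingers, y is the line along which they close (so a half turn about z gives the same grasp; the last joint's range is limited). The gripper opens to 85 mm and grips with 20 to 120 N. Pads are 22 mm wide; open, the fingers measure 114 mm over their backs; the gripper's body (76 mm by 85 mm) begins 54 mm behind the grasp point. The pads swing forward as they close: fully open they stand 13 mm farther back than shut.
Start: joints at [-1.432, 0.181, 1.607, -0, 1.354, -0.206], TCP at [0.194, -0.541, 0.231] pointing down, gripper open.
Joint ranges: [-2.99, 2.99], [-0.89, 2.07], [0.3, 2.58], [-1.14, 4.28], [0, 2.63], [-3.12, 3.12]. Speed limits (rad/s): [2.57, 2.57, 3.01, 3.14, 3.14, 3.14].

### API

Orientations are given as a rotation vector (axis times angle).
In Python, from cell import sensors, eyes, workorder, trace gives the robot as it stands.
- The arm moves only by the tool move_arm, never from a script. Its argument "rows" is a list of rows, each an object with "translation": the shift along the tool's x, y, z in m, a list of three; "yaw": the turn about the tool's z in degrees; "grip": the finger opening in m, from 0 to 0.0854. A call has 1 to 20 rows; each row shifts and turns the commanded pose from where the row before left it, along the tool's axes as they then stand; what a row does not reach is not made up. A row lasts 1/10 s, in which the tool goes at most 50 mm and 8.59 degrees, less where a joint would pass 70% of its speed; a pose out of reach is approached as far as the arm can. A call is refused whole if a number of a shift passes 0.05 or a number of a turn 8.59, either way. A call with a gripper value outside its range is refused whole. The fingers move at their own pace and stop on an object; "force" is the grip in N (left out, the last holds). Time passes only in rows, so rows that do not move let the fingers close. It gives the time, the measured TCP pose, the force, the opening and the grip force at its end, in the units of the state.
- sensors.state(): the state, without advancing time (a new reading comes with each control period).
- eyes.grab_frame(name): name is "scene" or "top" or "wrist"; returns the picture (480x640x3 uint8, red, green, blue); there is no depth.
- eyes.get_calibration(name): a dict with "intrinsics" (3x3 intrinsics, pixels), "R" (3x3) and "t" (3): a world point X has camera coordinates R X + t. Camera axes: x right, y down, z forward; pixel columns grow to the right and rows downward; lengths in m; the calibration is good to about 2 mm. The wrist camera is an equidistant fisheye: a pixel r from the principal point sees the ray r / f radians off the axis. A picture is of the moment at which its call begins: read the wrist's pose just before it. get_calibration takes no time and is no camera call; for the wrist camera it gives the pose at the moment of the call.
- workorder.job_done(): hands the job in; it is judged then, once.
Trained networks look in the newest picture that a camera, given by its name, has taken for a name from the list of things; names that differ only in an ending like _2 or _b are one class to them, and where a whole thing is asked for, a point or a joint stands for the part that bears it (a point fixed in the world has none). Each returns a list of dicts, best first, with "p" (0 to 1); they miss things now and then, are a little off and sometimes report something else, mostly with a low value. They report only what shows in the picture. A call takes as long as a camera call.
- trace(camera, name): "mask" (480x640 bool, what is visible of it) and "centre" ([row, column] in pixels, amid what is visible of it).
The state is a dict: "t": time; "qpos": joint angles; "joint_velocities": joint speeds; "joint_efforts": joint torques, N m; "tcp_pos": TCP position; "orientation": TCP orientation; "wrist_force": force on the tool from outside, world axes, zero at the start; "torque": the same for the moment, N m; "grip_width": finger opening in m; "grip_force": force on a finger pad.
Only numpy, scipy, OpenCV 4.12 (cv2) and the standard library are available. Lean on these libraries where they do the work, as an engineer would, in place of code of your own. Each camera call takes 0.05 s, during which the arm holds its last target. There are 200 camera calls.

## Working session

There is one attempt and no reset: what is moved stays moved. The work goes in short steps, Python scripts to look and compute and a tool call to move; the robot and the scene stay as the last step left them, time stands still between calls to the robot, and variables do not carry over. Pictures are saved under pics/ and viewed, at most 10 in all, crops included, and the job is handed in when it is done.

Besides the shell and the picture viewer there is one more tool, called after "Call:" in YAML: its name, and indented under it one key for each argument. move_arm: Moves the arm, as the interface text tells. Its arguments: {"type":"object","properties":{"rows":{"type":"array","items":{"type":"object","properties":{"translation":{"type":"array","items":{"type":"number"}},"yaw":{"type":"number"},"grip":{"type":"number"}}}},"force":{"type":"number"}},"required":["rows"]}

```bash
mkdir -p pics; python3 - <<'E'
from cell import sensors, eyes, trace
import cv2, numpy as np
s=sensors.state(); print(s)
for n in ("scene","top"):
    im=eyes.grab_frame(n); cv2.imwrite(f"pics/{n}0.png",im[:,:,::-1])
    c=eyes.get_calibration(n); print(n,{k:np.round(v,4).tolist() for k,v in c.items()})
    for o in ("relay_mid","heat_sink_mid","drawer2_edge","store","dropper_bottle","beaker","tape"):
        r=trace(n,o); print(o,[(round(float(d["p"]),2),np.round(d["centre"],1).tolist(),int(d["mask"].sum())) for d in r[:3]])
E
```

```text
{'t': 0.0, 'qpos': array([-1.43226729e+00,  1.81538614e-01,  1.60802156e+00,  1.28000815e-05,
        1.35379844e+00, -2.06319779e-01]), 'joint_velocities': array([ 1.48259236e-04, -1.66369330e-03,  6.73686752e-04,  7.07886914e-04,
       -1.32679624e-03,  5.79066197e-05]), 'joint_efforts': array([-3.05517795e-03, -4.44877410e+01, -3.51342523e+01, -3.94101071e-04,
        8.95344507e-03, -1.31548046e-05]), 'tcp_pos': array([ 0.19431218, -0.54057978,  0.23037897]), 'orientation': array([-3.09327056e+00, -5.38700147e-01, -1.13562914e-04]), 'wrist_force': array([-0.93075245, -0.41911162, -0.30004698]), 'torque': array([-0.05365612, -0.03166921,  0.01663825]), 'grip_force': 0.0, 'grip_width': 0.08531036634014877}
scene {'intrinsics': [[610.3744, 0.0, 331.0288], [0.0, 610.3744, 243.0955], [0.0, 0.0, 1.0]], 'R': [[-0.648, -0.7615, 0.0165], [-0.3897, 0.3128, -0.8662], [0.6544, -0.5677, -0.4994]], 't': [0.4949, 0.277, 1.088]}
relay_mid []
heat_sink_mid []
drawer2_edge [(0.83, [254.2, 308.4], 3606)]
store [(0.73, [242.2, 305.4], 17953)]
dropper_bottle [(0.88, [345.8, 245.6], 714), (0.57, [252.2, 308.7], 3684)]
beaker [(0.73, [265.0, 395.5], 588), (0.49, [232.0, 366.6], 2688)]
tape [(0.89, [187.0, 300.5], 354)]
top {'intrinsics': [[510.7087, 0.0, 330.488], [0.0, 510.7087, 234.4665], [0.0, 0.0, 1.0]], 'R': [[0.0164, -0.9998, 0.0059], [-0.9864, -0.0172, -0.1632], [0.1633, -0.0032, -0.9866]], 't': [0.1556, 0.5664, 0.9771]}
relay_mid [(0.42, [250.0, 245.8], 153)]
heat_sink_mid [(0.73, [263.0, 350.3], 327), (0.73, [260.0, 192.4], 326)]
drawer2_edge [(0.58, [256.9, 262.1], 3938), (0.17, [270.3, 331.8], 3831)]
store [(0.56, [209.3, 303.3], 22527)]
dropper_bottle [(0.83, [262.9, 194.6], 349)]
beaker [(0.71, [262.9, 405.8], 465)]
tape [(0.73, [151.9, 319.0], 664)]
```

```bash
python3 - <<'E'
import cv2
a=cv2.imread("pics/top0.png")[130:310,170:430]; cv2.imwrite("pics/topc.png",cv2.resize(a,None,fx=3,fy=3,interpolation=cv2.INTER_CUBIC))
a=cv2.imread("pics/scene0.png")[150:380,200:440]; cv2.imwrite("pics/scenec.png",cv2.resize(a,None,fx=2.5,fy=2.5))
E
```

```text
(no output)
```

View pics/topc.png

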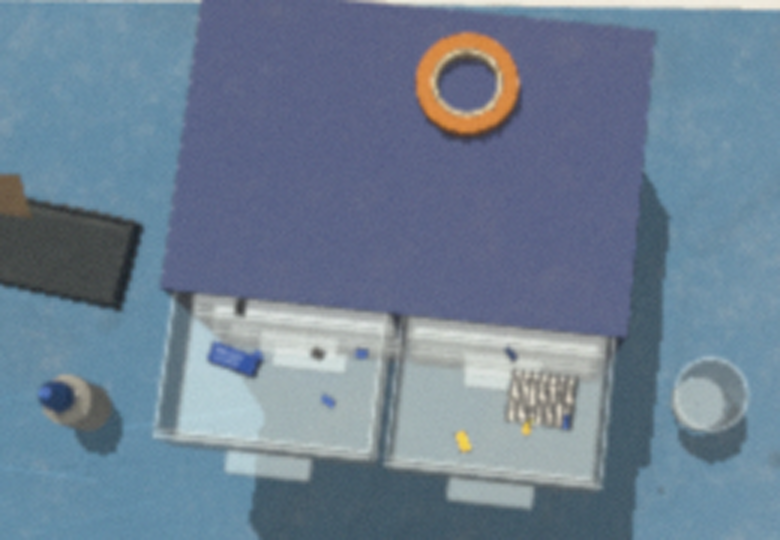

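View pics/scenec.png

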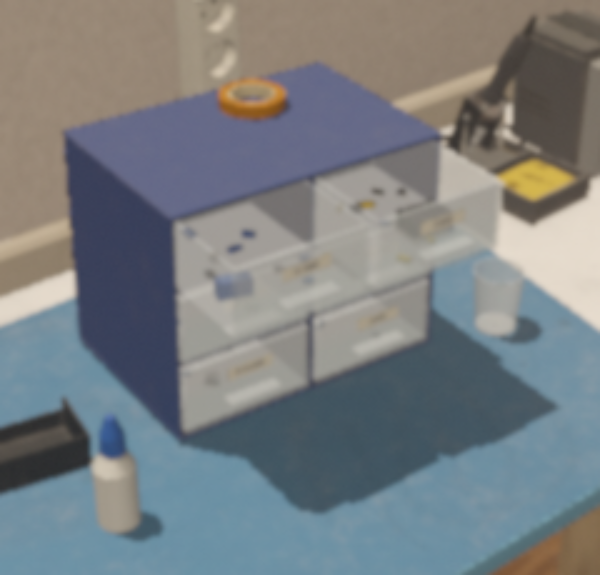

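The relay (crop 235,358) is in the left drawer and the heat sink (540,400) in the right one. Both drawers stand out about 80 mm. The bottle is to the left and the beaker to the right.

```bash
cat > h.py <<'E'
from cell import sensors, eyes, trace, workorder
import numpy as np, cv2
from scipy.spatial.transform import Rotation as Ro
def ray(n,u,v,z):
    c=eyes.get_calibration(n); d=c["R"].T@np.linalg.solve(c["intrinsics"],[u,v,1]); o=-c["R"].T@c["t"]
    return o+d*(z-o[2])/d[2]
E
python3 - <<'E'
from h import *
P=lambda x,y,z: ray("top",170+x/3,130+y/3,z)
pts={}
for k,x,y,z in [("FL",163,290,.214),("FR",628,336,.214),("BL",203,0,.214),("BR",655,32,.214),("d2L",155,437,.208),("d2R",378,461,.208),("d5L",386,464,.208),("d5R",602,488,.208),("relay",235,358,.164),("sink",541,400,.167),("sinkFL",508,425,.167),("bottlecap",56,395,.1),("beaker",712,395,.06)]:
    pts[k]=P(x,y,z); print(k,pts[k].round(4))
e=pts["FL"]-pts["FR"]; print(np.linalg.norm(e[:2]))
e2=(pts["d2L"]-pts["d5R"]); 
ang=[np.degrees(np.arctan2(-q[0],q[1])) for q in (e,e2)]; print("yaw",ang)
th=np.radians(np.mean(ang)); X=np.array([np.cos(th),np.sin(th)]);Y=np.array([-X[1],X[0]])
f=(pts["FL"]+pts["FR"])[:2]/2; o=f+X*.098; print("origin",o,th)
for k in pts: d=pts[k][:2]-o; print(k,(d@X).round(4),(d@Y).round(4))
E
```

```text
FL [0.5461 0.3434 0.214 ]
FR [0.5246 0.0841 0.214 ]
BL [0.716 0.329 0.214]
BR [0.7015 0.0687 0.214 ]
d2L [0.4646 0.3449 0.208 ]
d2R [0.4534 0.2214 0.208 ]
d5L [0.4518 0.2169 0.208 ]
d5R [0.4407 0.0977 0.208 ]
relay [0.5152 0.3096 0.164 ]
sink [0.4932 0.13   0.167 ]
sinkFL [0.4783 0.1491 0.167 ]
bottlecap [0.4984 0.4306 0.1   ]
beaker [0.51   0.0137 0.06  ]
0.2602357437723485
yaw [np.float64(-4.7256030278269705), np.float64(-5.5235294180426875)]
origin [0.63295931 0.20499172] -0.08944055332670252
FL -0.0989 0.1301
FR -0.0971 -0.1301
BL 0.0716 0.1309
BR 0.0805 -0.1296
d2L -0.1802 0.1243
d2R -0.1803 0.0003
d5L -0.1815 -0.0043
d5R -0.1819 -0.124
relay -0.1266 0.0937
sink -0.1325 -0.0871
sinkFL -0.1491 -0.0695
bottlecap -0.1541 0.2127
beaker -0.1054 -0.2015
```

Call:
move_arm:
  rows:
    - {"translation": [0, 0, -0.01], "yaw": -8.14, "grip": 0.04}
    - {"translation": [0, 0, -0.01], "yaw": -8.14, "grip": 0.04}
    - {"translation": [0, 0, -0.01], "yaw": -8.14, "grip": 0.04}
    - {"translation": [0, 0, -0.01], "yaw": -8.14, "grip": 0.04}
    - {"translation": [0, 0, -0.01], "yaw": -8.14, "grip": 0.04}
    - {"translation": [0, 0, -0.01], "yaw": -8.14, "grip": 0.04}
    - {"translation": [0, 0, -0.01], "yaw": -8.14, "grip": 0.04}
    - {"translation": [0, 0, -0.01], "yaw": -8.14, "grip": 0.04}
  force: 20

```text
t: 1.6
tcp_pos: [0.1944, -0.5411, 0.3117]
orientation: [2.312, 2.127, -0.0]
wrist_force: [-0.1, 0.4, -0.5]
grip_width: 0.0402
grip_force: 0.0
```

Call:
move_arm:
  rows:
    - {"translation": [0.02, 0.04, 0]}
    - {"translation": [0.04, 0.04, 0]}
    - {"translation": [0.042, 0.04, 0]}
    - {"translation": [0.042, 0.04, 0]}
    - {"translation": [0.042, 0, 0]}
    - {"translation": [0.042, 0, 0]}
    - {"translation": [0.042, 0, 0]}
    - {"translation": [0.042, 0, 0]}
    - {"translation": [0.042, 0, 0]}
    - {"translation": [0.042, 0, 0]}
    - {"translation": [0.042, 0, 0]}
    - {"translation": [0.042, 0, 0]}
    - {"translation": [0.042, 0, 0]}
    - {"translation": [0.042, 0, 0]}
    - {"translation": [0.042, 0, 0]}
    - {"translation": [0.042, 0, 0]}
    - {"translation": [0.042, -0.01, 0]}
    - {"translation": [0.042, -0.01, 0]}
    - {"translation": [0.042, -0.01, 0]}
    - {"translation": [0.03, -0.01, 0]}

```text
schema error: expected keys translation, yaw, grip
```

Call:
move_arm:
  rows:
    - {"translation": [0, 0, 0]}
    - {"translation": [0, 0, 0]}

```text
schema error: expected keys translation, yaw, grip
```

Call:
move_arm:
  rows:
    - {"translation": [0.02, 0.04, 0], "yaw": 0, "grip": 0.04}
    - {"translation": [0.04, 0.04, 0], "yaw": 0, "grip": 0.04}
    - {"translation": [0.042, 0.04, 0], "yaw": 0, "grip": 0.04}
    - {"translation": [0.042, 0.04, 0], "yaw": 0, "grip": 0.04}
    - {"translation": [0.042, 0, 0], "yaw": 0, "grip": 0.04}
    - {"translation": [0.042, 0, 0], "yaw": 0, "grip": 0.04}
    - {"translation": [0.042, 0, 0], "yaw": 0, "grip": 0.04}
    - {"translation": [0.042, 0, 0], "yaw": 0, "grip": 0.04}
    - {"translation": [0.042, 0, 0], "yaw": 0, "grip": 0.04}
    - {"translation": [0.042, 0, 0], "yaw": 0, "grip": 0.04}
    - {"translation": [0.042, 0, 0], "yaw": 0, "grip": 0.04}
    - {"translation": [0.042, 0, 0], "yaw": 0, "grip": 0.04}
    - {"translation": [0.042, 0, 0], "yaw": 0, "grip": 0.04}
    - {"translation": [0.042, 0, 0], "yaw": 0, "grip": 0.04}
    - {"translation": [0.042, 0, 0], "yaw": 0, "grip": 0.04}
    - {"translation": [0.042, 0, 0], "yaw": 0, "grip": 0.04}
    - {"translation": [0.042, -0.01, 0], "yaw": 0, "grip": 0.04}
    - {"translation": [0.042, -0.01, 0], "yaw": 0, "grip": 0.04}
    - {"translation": [0.042, -0.01, 0], "yaw": 0, "grip": 0.04}
    - {"translation": [0.03, -0.01, 0], "yaw": 0, "grip": 0.04}

```text
t: 3.6
tcp_pos: [0.3679, 0.2365, 0.3115]
orientation: [-2.317, -2.122, -0.001]
wrist_force: [0.1, 0.0, 0.1]
grip_width: 0.0402
grip_force: 0.0
```

```bash
python3 - <<'E'
from h import *
im=eyes.grab_frame("wrist"); s=sensors.state(); print(s["tcp_pos"],s["qpos"].round(2),np.abs(s["joint_velocities"]).max())
cv2.imwrite("pics/w1.png",im[:,:,::-1])
E
```

```text
[0.36669617 0.23939631 0.31148816] [ 0.3  -0.2   1.83  0.    1.52  0.39] 0.1416512977302613
```

View pics/w1.png

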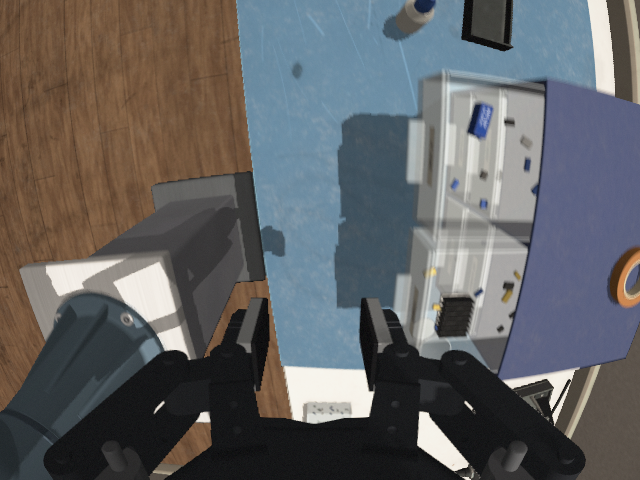

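Seen from the wrist, the relay is in the left drawer (480,120) and the heat sink in the right (455,315). The front finger is clear of the panels.

Call:
move_arm:
  rows:
    - {"translation": [0.027, 0, 0.0], "yaw": 0, "grip": 0.04}
    - {"translation": [0.027, 0, 0.02], "yaw": 0, "grip": 0.04}
    - {"translation": [0, 0, 0.03], "yaw": 0, "grip": 0.04}
    - {"translation": [0, 0, 0.03], "yaw": 0, "grip": 0.04}
    - {"translation": [0, 0, 0.03], "yaw": 0, "grip": 0.04}
    - {"translation": [0, 0, 0.02], "yaw": 0, "grip": 0.04}
    - {"translation": [0, 0.01, 0], "yaw": 0, "grip": 0.04}
    - {"translation": [0, 0.01, 0], "yaw": 0, "grip": 0.04}
    - {"translation": [0, 0, 0], "yaw": 0, "grip": 0.04}
    - {"translation": [0, 0, 0], "yaw": 0, "grip": 0.04}

```text
t: 4.65
tcp_pos: [0.3948, 0.2863, 0.1827]
orientation: [2.319, 2.118, 0.004]
wrist_force: [0.2, 0.4, 1.1]
grip_width: 0.0401
grip_force: 0.0
```

```bash
python3 - <<'E'
from h import *
im=eyes.grab_frame("scene"); s=sensors.state(); print(s["tcp_pos"],s["wrist_force"])
cv2.imwrite("pics/s2.png",cv2.resize(im[120:360,180:460,::-1],None,fx=2.5,fy=2.5))
E
```

```text
[0.39427842 0.28629574 0.18248174] [-0.48620379  0.30311668 -0.22553444]
```

View pics/s2.png

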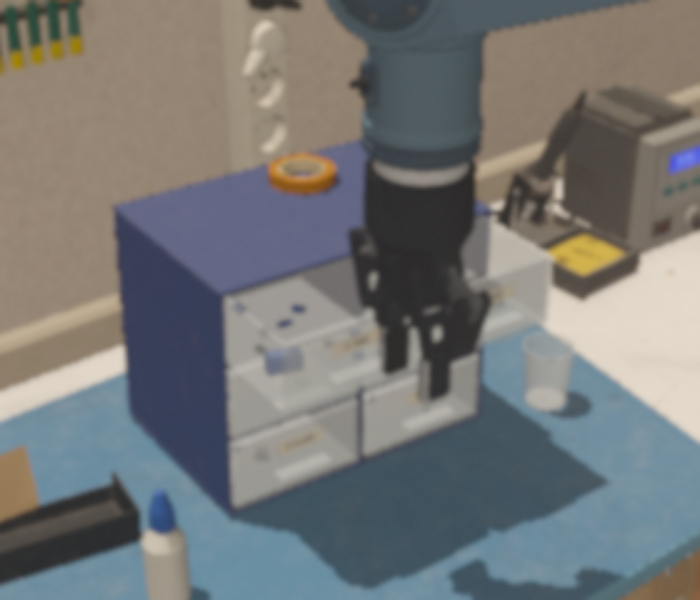

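The gripper is in front of the left drawer, and its tips are near the panel's upper face.

Call:
move_arm:
  rows:
    - {"translation": [0, 0.006, 0], "yaw": 0, "grip": 0.04}
    - {"translation": [0, 0.006, 0], "yaw": 0, "grip": 0.04}
    - {"translation": [0, 0.006, 0], "yaw": 0, "grip": 0.04}
    - {"translation": [0, 0.005, 0], "yaw": 0, "grip": 0.04}
    - {"translation": [0, 0.005, 0], "yaw": 0, "grip": 0.04}
    - {"translation": [0, 0.005, 0], "yaw": 0, "grip": 0.04}
    - {"translation": [0, 0.005, 0], "yaw": 0, "grip": 0.04}
    - {"translation": [0, 0.005, 0], "yaw": 0, "grip": 0.04}
    - {"translation": [0, 0.005, 0], "yaw": 0, "grip": 0.04}
    - {"translation": [0, 0.005, 0], "yaw": 0, "grip": 0.04}
    - {"translation": [0, 0.005, 0], "yaw": 0, "grip": 0.04}
    - {"translation": [0, 0.005, 0], "yaw": 0, "grip": 0.04}
    - {"translation": [0, 0.005, 0], "yaw": 0, "grip": 0.04}
    - {"translation": [0, 0, 0], "yaw": 0, "grip": 0.04}

```text
t: 6.1
tcp_pos: [0.4619, 0.28, 0.1813]
orientation: [2.319, 2.119, 0.001]
wrist_force: [-0.4, -0.1, 0.5]
grip_width: 0.0405
grip_force: 0.0
```

```bash
python3 - <<'E'
from h import *
im=eyes.grab_frame("wrist"); s=sensors.state(); print(s["tcp_pos"],s["wrist_force"],s["grip_width"])
im2=eyes.grab_frame("scene")
cv2.imwrite("pics/s3.png",np.hstack([cv2.resize(im[100:480,250:600],(350,380)),cv2.resize(im2[150:350,200:440],(440,380))])[:,:,::-1])
E
```

```text
[0.46152364 0.28003117 0.18130038] [ 0.39216819 -0.51870602 -0.31957796] 0.04003280741205596
```

View pics/s3.png

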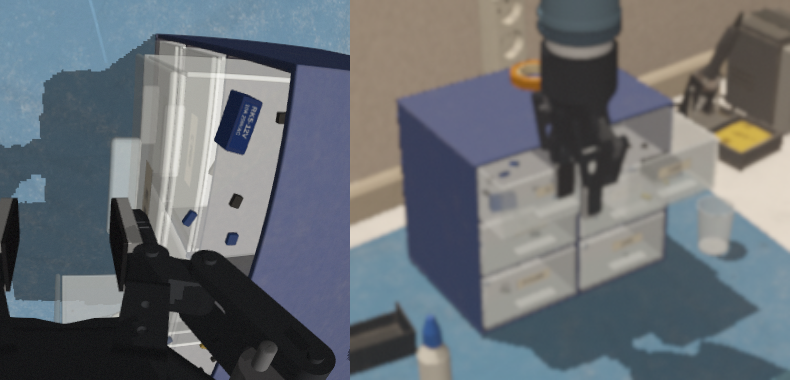

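The finger is on the left panel and the drawer is sliding in. The relay (crop 238,123) is still inside.

Call:
move_arm:
  rows:
    - {"translation": [0, 0.005, 0], "yaw": 0, "grip": 0.04}
    - {"translation": [0, 0.005, 0], "yaw": 0, "grip": 0.04}
    - {"translation": [0, 0.005, 0], "yaw": 0, "grip": 0.04}
    - {"translation": [0, 0.005, 0], "yaw": 0, "grip": 0.04}
    - {"translation": [0, 0.004, 0], "yaw": 0, "grip": 0.04}
    - {"translation": [0, 0.003, 0], "yaw": 0, "grip": 0.04}
    - {"translation": [0, 0.003, 0], "yaw": 0, "grip": 0.04}
    - {"translation": [0, 0, 0], "yaw": 0, "grip": 0.04}
    - {"translation": [0, 0, 0], "yaw": 0, "grip": 0.04}

```text
t: 7.1
tcp_pos: [0.4911, 0.2773, 0.1813]
orientation: [2.318, 2.12, 0.0]
wrist_force: [-0.1, -0.8, 0.5]
grip_width: 0.0399
grip_force: 0.0
```

Call:
move_arm:
  rows:
    - {"translation": [0, 0.002, 0], "yaw": 0, "grip": 0.04}
    - {"translation": [0, 0.002, 0], "yaw": 0, "grip": 0.04}
    - {"translation": [0, 0, 0], "yaw": 0, "grip": 0.04}

```text
t: 7.4
tcp_pos: [0.4952, 0.277, 0.1813]
orientation: [2.319, 2.12, 0.0]
wrist_force: [-0.4, 0.7, -0.2]
grip_width: 0.04
grip_force: 0.0
```

Call:
move_arm:
  rows:
    - {"translation": [0, 0.002, 0], "yaw": 0, "grip": 0.04}
    - {"translation": [0, 0.002, 0], "yaw": 0, "grip": 0.04}
    - {"translation": [0, 0, 0], "yaw": 0, "grip": 0.04}

```text
t: 7.7
tcp_pos: [0.4993, 0.2766, 0.1813]
orientation: [2.319, 2.12, 0.0]
wrist_force: [-0.1, -0.7, 0.3]
grip_width: 0.04
grip_force: 0.0
```

Call:
move_arm:
  rows:
    - {"translation": [0, 0.001, 0], "yaw": 0, "grip": 0.04}
    - {"translation": [0, 0.001, 0], "yaw": 0, "grip": 0.04}
    - {"translation": [0, 0, 0], "yaw": 0, "grip": 0.04}

```text
t: 8.0
tcp_pos: [0.5011, 0.2765, 0.1813]
orientation: [2.319, 2.12, 0.0]
wrist_force: [-0.2, 0.4, 0.1]
grip_width: 0.04
grip_force: 0.0
```

Call:
move_arm:
  rows:
    - {"translation": [0, 0.001, 0], "yaw": 0, "grip": 0.04}
    - {"translation": [0, 0.001, 0], "yaw": 0, "grip": 0.04}
    - {"translation": [0, 0, 0], "yaw": 0, "grip": 0.04}

```text
t: 8.3
tcp_pos: [0.5031, 0.2763, 0.1813]
orientation: [2.319, 2.12, 0.0]
wrist_force: [-0.1, 0.4, -0.7]
grip_width: 0.0399
grip_force: 0.0
```

```bash
python3 - <<'E'
from h import *
im=eyes.grab_frame("wrist"); s=sensors.state(); print(s["tcp_pos"],s["wrist_force"],s["grip_width"])
im2=eyes.grab_frame("scene")
cv2.imwrite("pics/s4.png",np.hstack([cv2.resize(im[100:480,250:600],(350,380)),cv2.resize(im2[150:350,200:440],(440,380))])[:,:,::-1])
E
```

```text
[0.50309101 0.27628867 0.18131872] [-0.05582488 -0.83386896  0.20454069] 0.03993258814771872
```

View pics/s4.png

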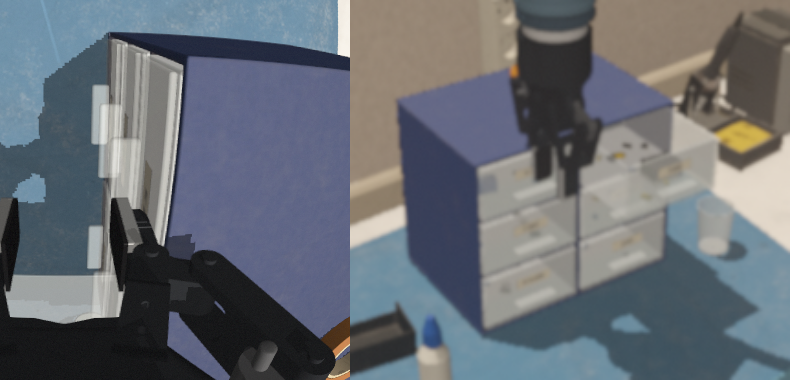

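The drawer is almost home: its panel is nearly level with the lower ones. I'll creep in until the force rises.

Call:
move_arm:
  rows:
    - {"translation": [0, 0.001, 0], "yaw": 0, "grip": 0.04}
    - {"translation": [0, 0.001, 0], "yaw": 0, "grip": 0.04}
    - {"translation": [0, 0.001, 0], "yaw": 0, "grip": 0.04}
    - {"translation": [0, 0, 0], "yaw": 0, "grip": 0.04}

```text
t: 8.8
tcp_pos: [0.5048, 0.2761, 0.1813]
orientation: [-2.317, -2.119, 0.003]
wrist_force: [-6.6, -0.7, 4.2]
grip_width: 0.0398
grip_force: 3.3
```

Call:
move_arm:
  rows:
    - {"translation": [0, 0.001, 0], "yaw": 0, "grip": 0.04}
    - {"translation": [0, 0.001, 0], "yaw": 0, "grip": 0.04}
    - {"translation": [0, 0, 0], "yaw": 0, "grip": 0.04}

```text
t: 9.1
tcp_pos: [0.5049, 0.2761, 0.1814]
orientation: [-2.315, -2.118, 0.008]
wrist_force: [-14.9, -0.1, 9.3]
grip_width: 0.04
grip_force: 7.6
```

The force rises at TCP x = 0.505, where the closed panel should be, so the drawer is home. I'll back off, lift, close the fingers and go above the heat sink's drawer.

Call:
move_arm:
  rows:
    - {"translation": [0, -0.005, 0], "yaw": 0, "grip": 0.04}
    - {"translation": [0, -0.015, 0], "yaw": 0, "grip": 0.04}
    - {"translation": [0, -0.015, 0], "yaw": 0, "grip": 0.04}
    - {"translation": [0, 0, -0.03], "yaw": 0, "grip": 0.04}
    - {"translation": [0, 0, -0.04], "yaw": 0, "grip": 0.0}
    - {"translation": [0, 0, -0.03], "yaw": 0, "grip": 0.0}
    - {"translation": [-0.03, 0.01, 0], "yaw": 0, "grip": 0.0}
    - {"translation": [-0.03, 0.01, 0], "yaw": 0, "grip": 0.0}
    - {"translation": [-0.034, 0, 0], "yaw": 0, "grip": 0.0}
    - {"translation": [0, 0, 0], "yaw": 0, "grip": 0.0}
    - {"translation": [0, 0, 0], "yaw": 0, "grip": 0.0}
    - {"translation": [0, 0, 0], "yaw": 0, "grip": 0.0}

```text
t: 10.3
tcp_pos: [0.4847, 0.1842, 0.2814]
orientation: [2.318, 2.12, 0.001]
wrist_force: [0.8, 0.0, -0.5]
grip_width: 0.0
grip_force: 0.0
```

```bash
python3 - <<'E'
from h import *
im=eyes.grab_frame("wrist"); s=sensors.state(); print(s["tcp_pos"],s["wrist_force"],s["grip_width"])
im2=eyes.grab_frame("top")
cv2.imwrite("pics/s5.png",np.hstack([cv2.resize(im[100:480,250:600],(350,380)),cv2.resize(im2[150:350,200:440],(440,380))])[:,:,::-1])
E
```

```text
[0.48466092 0.18437558 0.28133754] [-0.84148982 -0.27799072 -0.47700126] 0.00019900662312423954
```

View pics/s5.png

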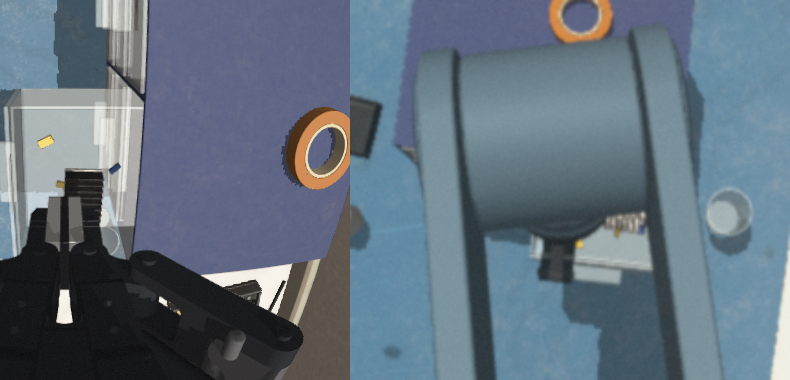

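```bash
python3 - <<'E'
from h import *
c=eyes.get_calibration("wrist"); K=c["intrinsics"]; o=-c["R"].T@c["t"]
X=np.array([np.cos(-.0894),np.sin(-.0894)]);Y=np.array([-X[1],X[0]]);O=np.array([.617,.2064])
for n,u,v,z in [("panel L corner",258,192,.208),("panel further",254,250,.208),("sink far corner top",315,270,.167),("sink far right",353,271,.167),("roof edge",396,196,.214),("roof edge2",383,338,.214)]:
    q=np.array([(u-K[0,2])/K[0,0],(v-K[1,2])/K[1,1]]); r=np.linalg.norm(q)
    d=c["R"].T@np.array([*(q/r*np.sin(r)),np.cos(r)]); p=o+d*(z-o[2])/d[2]; e=p[:2]-O
    print(n,p.round(3),"cab",(e@X).round(4),(e@Y).round(4))
s=sensors.state()["tcp_pos"][:2]-O; print("tcp cab",s@X,s@Y)
E
```

```text
panel L corner [0.456 0.227 0.208] cab -0.1627 0.006
panel further [0.448 0.191 0.208] cab -0.1667 -0.0307
sink far corner top [0.484 0.157 0.167] cab -0.1284 -0.0615
sink far right [0.512 0.153 0.167] cab -0.0997 -0.0624
roof edge [0.536 0.219 0.214] cab -0.0813 0.0052
roof edge2 [0.527 0.122 0.214] cab -0.0822 -0.0922
tcp cab -0.12993328662792872 -0.03369656255649204
```

The wrist view agrees: panel at -0.165, sink edge at y = -0.062, TCP at (-0.130, -0.034). I'll lower into the free corner, above the height of the sink.

Call:
move_arm:
  rows:
    - {"translation": [0, 0, 0.03], "yaw": 0, "grip": 0.0}
    - {"translation": [0, 0, 0.02], "yaw": 0, "grip": 0.0}
    - {"translation": [0, 0, 0.015], "yaw": 0, "grip": 0.0}
    - {"translation": [0, 0, 0.01], "yaw": 0, "grip": 0.0}
    - {"translation": [0, 0, 0.01], "yaw": 0, "grip": 0.0}
    - {"translation": [0, 0, 0.01], "yaw": 0, "grip": 0.0}
    - {"translation": [0, 0, 0.005], "yaw": 0, "grip": 0.0}
    - {"translation": [0, 0, 0], "yaw": 0, "grip": 0.0}

```text
t: 11.2
tcp_pos: [0.4843, 0.1835, 0.1807]
orientation: [-2.318, -2.119, 0.001]
wrist_force: [-1.0, -0.4, 0.4]
grip_width: -0.0001
grip_force: 0.0
```

Call:
move_arm:
  rows:
    - {"translation": [0, -0.004, 0], "yaw": 0, "grip": 0.0}
    - {"translation": [0, -0.004, 0], "yaw": 0, "grip": 0.0}
    - {"translation": [0, -0.004, 0], "yaw": 0, "grip": 0.0}
    - {"translation": [0, -0.004, 0], "yaw": 0, "grip": 0.0}
    - {"translation": [0, -0.004, 0], "yaw": 0, "grip": 0.0}
    - {"translation": [0, -0.004, 0], "yaw": 0, "grip": 0.0}
    - {"translation": [0, -0.004, 0], "yaw": 0, "grip": 0.0}
    - {"translation": [0, -0.004, 0], "yaw": 0, "grip": 0.0}
    - {"translation": [0, -0.004, 0], "yaw": 0, "grip": 0.0}
    - {"translation": [0, -0.004, 0], "yaw": 0, "grip": 0.0}
    - {"translation": [0, 0, 0], "yaw": 0, "grip": 0.0}

```text
t: 12.3
tcp_pos: [0.4441, 0.1872, 0.1812]
orientation: [-2.318, -2.12, 0.001]
wrist_force: [-0.4, 0.1, -0.4]
grip_width: 0.0005
grip_force: 0.0
```

Call:
move_arm:
  rows:
    - {"translation": [0, -0.003, 0], "yaw": 0, "grip": 0.0}
    - {"translation": [0, -0.003, 0], "yaw": 0, "grip": 0.0}
    - {"translation": [0, -0.002, 0], "yaw": 0, "grip": 0.0}
    - {"translation": [0, 0, 0], "yaw": 0, "grip": 0.0}

```text
t: 12.7
tcp_pos: [0.4365, 0.1879, 0.1812]
orientation: [-2.318, -2.12, 0.0]
wrist_force: [0.1, -0.3, 0.2]
grip_width: 0.0002
grip_force: 0.0
```

Call:
move_arm:
  rows:
    - {"translation": [0, -0.001, 0], "yaw": 0, "grip": 0.0}
    - {"translation": [0, -0.001, 0], "yaw": 0, "grip": 0.0}
    - {"translation": [0, -0.001, 0], "yaw": 0, "grip": 0.0}
    - {"translation": [0, 0, 0], "yaw": 0, "grip": 0.0}

```text
t: 13.1
tcp_pos: [0.4336, 0.1882, 0.1813]
orientation: [-2.318, -2.12, 0.0]
wrist_force: [0.0, -0.3, -0.4]
grip_width: 0.0
grip_force: 0.0
```

Call:
move_arm:
  rows:
    - {"translation": [0, -0.001, 0], "yaw": 0, "grip": 0.0}
    - {"translation": [0, -0.001, 0], "yaw": 0, "grip": 0.0}
    - {"translation": [0, 0, 0], "yaw": 0, "grip": 0.0}

```text
t: 13.4
tcp_pos: [0.4316, 0.1883, 0.1813]
orientation: [-2.318, -2.12, 0.0]
wrist_force: [-1.0, 1.0, 0.6]
grip_width: 0.0001
grip_force: 0.0
```

Call:
move_arm:
  rows:
    - {"translation": [0, -0.001, 0], "yaw": 0, "grip": 0.0}
    - {"translation": [0, -0.001, 0], "yaw": 0, "grip": 0.0}
    - {"translation": [0, -0.001, 0], "yaw": 0, "grip": 0.0}
    - {"translation": [0, 0, 0], "yaw": 0, "grip": 0.0}

```text
t: 13.8
tcp_pos: [0.43, 0.1884, 0.1814]
orientation: [2.317, 2.118, 0.004]
wrist_force: [6.8, -0.3, -4.3]
grip_width: -0.0002
grip_force: 3.1
```

Call:
move_arm:
  rows:
    - {"translation": [0, -0.001, 0], "yaw": 0, "grip": 0.0}
    - {"translation": [0, -0.001, 0], "yaw": 0, "grip": 0.0}
    - {"translation": [0, 0, 0], "yaw": 0, "grip": 0.0}

```text
t: 14.1
tcp_pos: [0.4299, 0.1885, 0.1816]
orientation: [2.316, 2.116, 0.009]
wrist_force: [14.5, 0.6, -11.4]
grip_width: 0.0
grip_force: 7.0
```

The drawer is at its outer stop. I'll back off inward, lift and withdraw for a check.

Call:
move_arm:
  rows:
    - {"translation": [0, 0.003, 0], "yaw": 0, "grip": 0.0}
    - {"translation": [0, 0.007, 0], "yaw": 0, "grip": 0.0}
    - {"translation": [0, 0, 0], "yaw": 0, "grip": 0.0}
    - {"translation": [0, 0, -0.02], "yaw": 0, "grip": 0.0}
    - {"translation": [0, 0, -0.04], "yaw": 0, "grip": 0.0}
    - {"translation": [0, 0, -0.04], "yaw": 0, "grip": 0.0}
    - {"translation": [0, 0, -0.03], "yaw": 0, "grip": 0.0}
    - {"translation": [-0.03, -0.02, 0], "yaw": 0, "grip": 0.0}
    - {"translation": [-0.04, -0.02, 0], "yaw": 0, "grip": 0.0}
    - {"translation": [-0.04, 0, 0], "yaw": 0, "grip": 0.0}
    - {"translation": [-0.04, 0, 0], "yaw": 0, "grip": 0.0}
    - {"translation": [-0.04, 0, 0], "yaw": 0, "grip": 0.0}
    - {"translation": [-0.04, 0, 0], "yaw": 0, "grip": 0.0}
    - {"translation": [-0.04, 0, 0], "yaw": 0, "grip": 0.0}
    - {"translation": [-0.04, 0, 0], "yaw": 0, "grip": 0.0}
    - {"translation": [-0.04, 0, 0], "yaw": 0, "grip": 0.0}
    - {"translation": [0, 0, 0], "yaw": 0, "grip": 0.0}
    - {"translation": [0, 0, 0], "yaw": 0, "grip": 0.0}

```text
t: 15.9
tcp_pos: [0.3653, -0.1574, 0.3111]
orientation: [-2.32, -2.116, -0.0]
wrist_force: [-0.1, 0.5, 0.2]
grip_width: 0.0002
grip_force: 0.0
```

```bash
python3 - <<'E'
from h import *
s=sensors.state(); print(s["tcp_pos"],s["wrist_force"])
im=eyes.grab_frame("top"); cv2.imwrite("pics/t6.png",cv2.resize(im[130:310,170:430,::-1],None,fx=3,fy=3,interpolation=cv2.INTER_CUBIC))
for o in ("heat_sink_mid","dropper_bottle","beaker","tape"):
    print(o,[(round(float(d["p"]),2),np.round(d["centre"],1).tolist()) for d in trace("top",o)[:2]])
E
```

```text
[ 0.36529917 -0.15739242  0.31105381] [-0.13926644  0.53189862  0.19455179]
heat_sink_mid [(0.89, [285.0, 346.6])]
dropper_bottle [(0.78, [261.6, 192.1])]
beaker [(0.89, [262.7, 407.2])]
tape [(0.87, [169.6, 323.6])]
```

View pics/t6.png

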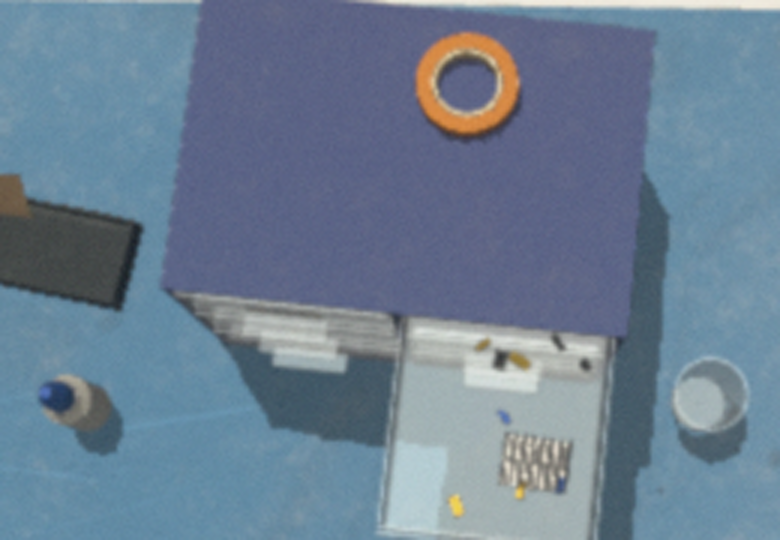

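The left drawer's panel is level with the roof edge, and the right drawer is about 39 mm farther out with the heat sink (crop 537,462) inside. The bottle, beaker and tape have not moved.

```bash
python3 -c "
from cell import workorder; print(workorder.job_done())"
```

```text
the job is handed in; nothing more can be done
None
```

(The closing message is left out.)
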